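# Ready the balance: shut the draft shield, tare, start the self-adjustment

### The job

Get the laboratory balance ready for its daily self-adjustment: with a fingertip, push the open glass top door of its draft shield fully shut (it has a tab for that), then lightly tap the long tare bar to zero it, and after that lightly tap the square key at the other end of the key row to start the adjustment. Only touch and push, lift or carry nothing: do not press the two small round keys between, do not tap a key while the shield is open, keep every touch gentle and do not shift the balance or the things standing round it. Finish with the shield shut, the keys sprung back and the hand clear.

Things in the scene. Friction and masses are not known exactly. Their poses are not given: they have to be found in the camera images.
- balance: White bench balance with a glass draft shield, loose on rubber feet, about 4 kg; 310 mm deep (its x), 200 wide (its y), 189 high over the tab. Origin under its centre; x points from its front (keys) to its back, y to the left seen from the front, z up. A black key deck, 44 mm deep and 45 high, runs along the front edge; its four grey keys stand in a row at x = -128 mm. The steel pan is empty.
- door_tab (a point): Middle of the top edge of the grey tab on the sliding glass top door: an upright plate 50 mm wide (balance y), 8 thick (balance x), 20 mm high above the glass; this point is 189 mm above the worktop. Behind the tab (towards the back) lies 137 mm of bare glass of the same door: a fingertip can go down there, just short of the glass, and push the tab to the front.
- shield_front (a point): Middle of the top front edge of the glass chamber, 172 mm above the worktop. The chamber spans balance x = -36 to +140 mm and y = -91 to +91 mm. In front of it a sloping display rises from the key deck at x = -92 mm to 65 mm high at x = -45 mm.
- shield_door (a joint): Opening of the sliding glass top door, m: 0 = fully shut against the front stop (tab at balance x = -12 mm), up to 0.10 open; it opens towards the back of the balance (its +x) and starts 0.04 to 0.075 open. It slides with about 1.2 N of friction and stays where it is left.
- tare_bar_top (a point): Centre of the top face of the long tare bar, the left end of the key row seen from the front: 52 mm (balance y) by 18 mm (balance x), top 53 mm above the worktop, 8 mm above the deck; at balance x = -128, y = +62 mm.
- tare_bar (a joint): Travel of the tare bar, m, 0 = up, 0.006 = fully down; springs back. It takes 1 N to start and 6.5 N fully down (0.9 N per mm), and registers a tap when it is 2.5 mm down (3.3 N).
- adjust_key_top (a point): Centre of the top face of the square adjustment key, 18 by 18 mm, the right end of the row seen from the front: same height as the tare bar, balance x = -128, y = -70 mm.
- adjust_key (a joint): Travel of the square key, m; same spring, travel and 2.5 mm tapping point as the tare bar.
- power_key (a joint): Travel of the small round power key (15 mm across, balance x = -128, y = +12 mm, same height), m; not to be pressed. Its edge is 16 mm from the tare bar.
- unit_key (a joint): Travel of the small round unit key (15 mm across, balance x = -128, y = -24 mm, same height), m; not to be pressed.
- vial_near: Loose capped 20 ml glass vial, 22 mm across, 78 mm high, standing on the worktop by the left side of the balance; origin at the centre of its foot. Bystander.
- vial_far: Another such vial, standing by the right side of the balance. Bystander.
- bottle: Loose clear glass bottle with black cap, 59 mm across, 116 mm high, on the worktop by the right side of the balance; origin at the centre of its foot. Bystander.
- marker: Marker pen, 136 mm long, lying on the worktop between the balance and the pier. Bystander.
- pier_1: Fixed wall between two bays of the hood: from x = 0.25 m (boxes on its front) to the rear wall, y = -0.18 to -0.01 m, past 1.5 m high. The balance is in the bay left of it (y > 0), open in front up to 0.93 m; above that a panel hangs at x = 0.31 m. An arm that starts right of the pier must fold or stand up before it swings left, then come down outside the bay. The origin is at its foot.

How it is judged:
By the outcome, as a careful person would: the job done as asked, in the order asked, and still so for the second after the job is handed in, with the robot touching nothing.
It also fails if it takes over 72 s, if anything falls off the work surface, if the arm or the gripper's body presses on something with over 40 N, if the wrist force passes 120 N, or if a joint passes its speed limit or range.

### The arm

A 6-joint arm with a two-finger parallel gripper is mounted at the origin on a cart in front of the work surface, level with it; the furniture and walls round the work are solid. World frame = base frame: x ahead of the robot, y to its left, z up, the work surface at z = 0. Lengths are in mm, angles in rad, forces in N, time in s.
With the tool pointing down it reaches from about 300 to 775 mm from the base axis. Payload 14.6 kg.
Tool frame: the origin (TCP) lies midway between the tips of the shut fingers; the grasp point (between the pads) lies 19 mm behind it; z points along the fingers, y is the line along which they close (so a half turn about z gives the same grasp; the last joint's range is limited). The gripper opens to 94 mm and grips with 3 to 60 N. Pads are 16 mm wide; open, the fingers measure 119 mm over their backs; the gripper's body (75 mm by 177 mm) begins 78 mm behind the grasp point.
Start: joints at [1.11, 0.3, 1.521, -0, 1.321, -0.067], TCP at [211.032, 507.893, 205.446] pointing down, gripper open.
Joint ranges: [-3.03, 3.03], [-0.79, 2.21], [0.23, 2.52], [-1.04, 4.18], [0, 3.07], [-2.55, 2.55]. Speed limits (rad/s): [2.22, 2.22, 2.57, 3.14, 3.14, 3.14].

### API

Orientations are given as [roll, pitch, yaw] about the fixed x, y, z axes, in that order (R = Rz(yaw) Ry(pitch) Rx(roll)).
In Python, from cell import manip, camera gives the robot as it stands.
- The arm moves only by the tool move_arm, never from a script. Its arguments are lists of equal length, an entry for each row: "dp": the shift along the world's x, y, z in mm, a list of three; "rotation": the turn, a rotation vector about the world's x, y, z in rad, a list of three; "hand": the opening, from 0 (shut) to 1 (fully open). A call has 1 to 10 rows; each row shifts and turns the commanded pose from where the row before left it; what a row does not reach is not made up. A row lasts 1/8 s, in which the tool goes at most 62.5 mm and 10.7 degrees, less where a joint would pass 70% of its speed; a pose out of reach is approached as far as the arm can. A call with a gripper value outside its range is refused whole. The fingers move at their own pace and stop on an object; "newtons" is the grip in N (left out, the last holds). Time passes only in rows, so rows that do not move let the fingers close. It gives the time, the measured TCP pose, the force, the opening and the grip force at its end, in the units of the state.
- manip.read_state(): the state, without advancing time (a new reading comes with each control period).
- camera(name): name is "scene" or "top" or "wrist"; returns a dict with "image" (384x512x3 uint8, red, green, blue), "fx", "fy", "cx", "cy" (pixels), "R" (3x3) and "t" (3): a world point X has camera coordinates R X + t; the wrist camera has in their place "mount" (4x4, takes a point from camera to tool coordinates, whose origin is the TCP and whose axes are the flange's). Camera axes: x right, y down, z forward; pixel columns grow to the right and rows downward; lengths in mm; the calibration is good to about 2 mm. A picture is of the moment at which its call begins: read the wrist's pose just before it. There is no depth.
- manip.sign_off(): hands the job in; it is judged then, once.
The state is a dict: "clock": time; "joints": joint angles; "qd": joint speeds; "effort": joint torques, N m; "eef_pos": TCP position; "eef_rot": TCP orientation; "wrist_force": force on the tool from outside, world axes, zero at the start; "moment": the same for the moment, N m; "finger_gap": finger opening in mm; "finger_force": force on a finger pad.
Only numpy, scipy, OpenCV 4.12 (cv2) and the standard library are available. Lean on these libraries where they do the work, as an engineer would, in place of code of your own. Each camera call takes 0.05 s, during which the arm holds its last target. There are 200 camera calls.

## Working session

There is one attempt and no reset: what is moved stays moved. The work goes in short steps, Python scripts to look and compute and a tool call to move; the robot and the scene stay as the last step left them, time stands still between calls to the robot, and variables do not carry over. Pictures are saved under pics/ and viewed, at most 12 in all, crops included, and the job is handed in when it is done.

Besides the shell and the picture viewer there is one more tool, called after ">>>" by a JSON object that holds its "api" and its "payload", one argument or row to a line. move_arm: Moves the arm, as the interface text tells. Its arguments: {"type":"object","properties":{"dp":{"type":"array","items":{"type":"array","items":{"type":"number"}}},"rotation":{"type":"array","items":{"type":"array","items":{"type":"number"}}},"hand":{"type":"array","items":{"type":"number"}},"newtons":{"type":"number"}},"required":["dp","rotation","hand"]}

```bash
mkdir -p pics; python3 - <<'E'
from cell import manip,camera
import cv2,pickle
s=manip.read_state();print(s)
d={}
for n in("scene","top","wrist"):
    c=camera(n);d[n]=c
    cv2.imwrite(f"pics/{n}0.png",c["image"][:,:,::-1])
    print(n,{k:v for k,v in c.items() if k!="image"})
pickle.dump((s,d),open("d0.pkl","wb"))
E
```

```text
{'clock': 0.0, 'joints': array([ 1.11041612e+00,  3.00458427e-01,  1.52158543e+00,  1.51093026e-05,
        1.32069345e+00, -6.65773510e-02]), 'qd': array([ 0.00189378,  0.00019117,  0.00019796,  0.00033984, -0.0015232 ,
        0.00179417]), 'effort': array([-2.13575629e-03, -5.31803477e+01, -3.52739561e+01,  7.07559334e-02,
        2.43383349e-02, -8.02764430e-05]), 'eef_pos': array([210.90716395, 507.67036713, 204.8914432 ]), 'eef_rot': array([-3.14045152e+00, -9.07535935e-05,  2.74778599e+00]), 'wrist_force': array([0.44845536, 0.79678897, 0.09792676]), 'moment': array([-0.05365537,  0.03467767, -0.02001347]), 'finger_force': 0.0, 'finger_gap': 94.07563857009818}
scene {'fx': 383.02589158270985, 'fy': 383.02589158270985, 'cx': 251.20096058725133, 'cy': 197.39080965336987, 'R': array([[-0.45192214, -0.89173389,  0.02402205],
       [-0.50333111,  0.23266558, -0.83218058],
       [ 0.73649452, -0.38817187, -0.55398413]]), 't': array([ 405.15140287,    3.29087427, 1004.36421407])}
top {'fx': 375.49021334217184, 'fy': 375.49021334217184, 'cx': 251.8048437768167, 'cy': 193.8758116930933, 'R': array([[-0.46217711, -0.88678694,  0.00111652],
       [-0.86074094,  0.44829879, -0.2411498 ],
       [ 0.21334796, -0.11241495, -0.97048726]]), 't': array([ 417.4150885 ,  301.67130333, 1062.23183917])}
wrist {'fx': 321.9482777822098, 'fy': 321.9482777822098, 'cx': 252.20502949266958, 'cy': 182.74290671408122, 'mount': array([[ 3.94789565e-04, -9.65427850e-01, -2.60670117e-01,
         7.63640318e+01],
       [ 9.99999913e-01,  4.16455890e-04, -2.78842257e-05,
         7.53266122e-01],
       [ 1.35477814e-04, -2.60670084e-01,  9.65427931e-01,
        -1.78151505e+02],
       [ 0.00000000e+00,  0.00000000e+00,  0.00000000e+00,
         1.00000000e+00]])}
```

View pics/scene0.png

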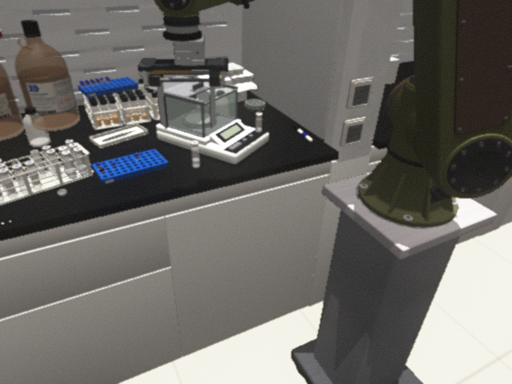

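View pics/top0.png

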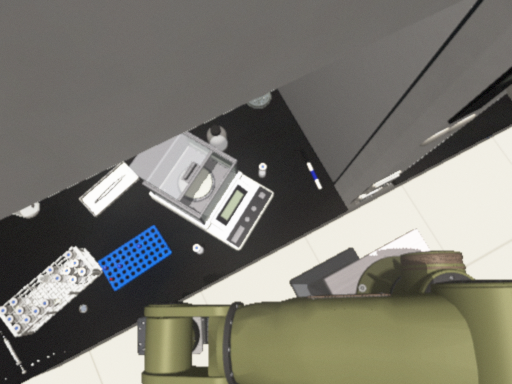

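View pics/wrist0.png

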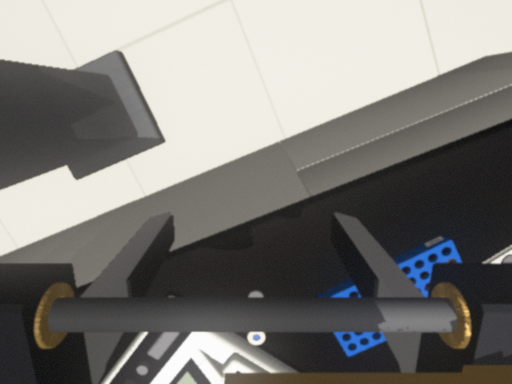

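The scene and top views show the balance, with its key deck at about (245,215) in top, its left side towards (150,190), the vials at (198,248) and (262,168), the bottle at (216,137) and the marker at (314,175). The wrist camera sees the deck at (170,350). I'll enlarge the top view.

```bash
python3 - <<'E'
import cv2,pickle
s,d=pickle.load(open("d0.pkl","rb"))
im=d["top"]["image"][115:260,130:285,::-1]
cv2.imwrite("pics/topc.png",cv2.resize(im,None,fx=4,fy=4,interpolation=cv2.INTER_CUBIC))
E
```

```text
(no output)
```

View pics/topc.png

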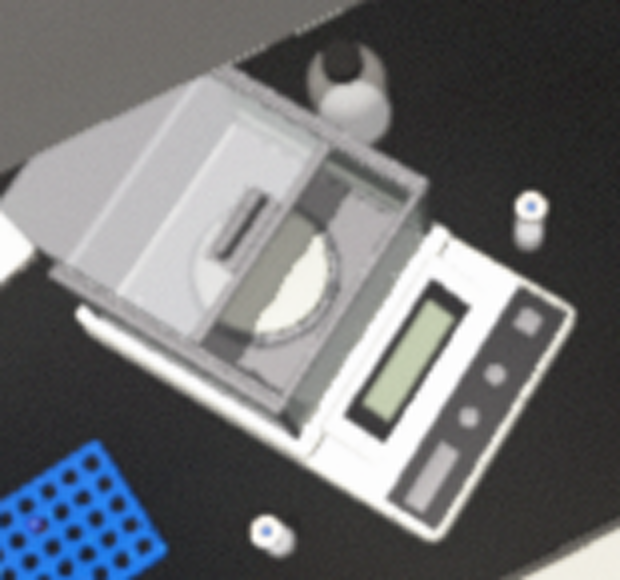

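The 4x crop (offset 130,115) shows the tare bar at (431,478), the round keys at (469,417) and (495,374), the square key at (528,320), the shield's front top edge from (428,183) to (283,408), and the tab near (242,228). The door front edge runs from (331,145) to (200,340), so the door is open.

```bash
cat >h.py <<'E'
import numpy as np,cv2
from scipy.spatial.transform import Rotation as Ro
def cast(c,uv,z,wrist=None):
    uv=np.atleast_2d(uv).astype(float)
    d=np.c_[(uv[:,0]-c["cx"])/c["fx"],(uv[:,1]-c["cy"])/c["fy"],np.ones(len(uv))]
    if wrist is None: R=c["R"].T; o=-R@c["t"]
    else:
        p,e=wrist; T=Ro.from_euler("xyz",e).as_matrix(); M=c["mount"]
        R=T@M[:3,:3]; o=T@M[:3,3]+p
    d=d@R.T
    return o+d*((z-o[2])/d[:,2])[:,None]
def fit(B,W):  # planar rigid: W=R B+t
    B=np.array(B,float);W=np.array(W)[:,:2];b=B.mean(0);w=W.mean(0)
    z=((W-w)@[1,1j])*np.conj((B-b)@[1,1j]); a=np.angle(z.sum())
    R=np.array([[np.cos(a),-np.sin(a)],[np.sin(a),np.cos(a)]]);t=w-R@b
    return a,R,t,W-(B@R.T+t)
E
python3 - <<'E'
from h import *;import pickle
s,d=pickle.load(open("d0.pkl","rb"));c=d["top"]
f=lambda p:np.array(p)/4-.375+[130,115]
K=cast(c,f([(431,478),(469,417),(495,374),(528,320)]),53)
S=cast(c,f([(428,183),(283,408)]),172)
print("cam",-c["R"].T@c["t"]);print(K,S)
B=[(-128,62),(-128,12),(-128,-24),(-128,-70),(-36,-91),(-36,91)]
a,R,t,r=fit(B,np.r_[K,S]);print(a,t);print(r)
inv=lambda W:(W[:,:2]-t)@R
print("tab189",inv(cast(c,f([(242,228),(225,262),(268,198),(215,255),(255,188)]),189)),"169",inv(cast(c,f([(331,145),(200,340)]),169)))
print("vials",cast(c,f([(531,207),(266,531)]),78),"bottle cap",cast(c,f([(345,58)]),116))
print("vials B",inv(cast(c,f([(531,207),(266,531)]),78)),inv(cast(c,f([(345,58)]),116)))
E
```

```text
cam [ 225.95555015  354.33010478 1103.16439287]
[[372.29590382 322.41273752  53.        ]
 [398.51740107 278.83159421  53.        ]
 [417.57683264 248.08341232  53.        ]
 [441.7808858  208.62550427  53.        ]] [[528.97250966 239.96110373 172.        ]
 [438.1341391  388.54864259 172.        ]]
0.5415600004248362 [514.56684438 334.10626116]
[[-0.62767533  1.15892415]
 [-0.17984764  0.42306012]
 [ 0.32254183  0.52347932]
 [ 0.81481899  0.48322821]
 [-1.65381226  2.39029296]
 [ 1.32397442 -4.97898477]]
tab189 [[ 45.11848577   3.91983578]
 [ 41.79505114  28.26477337]
 [ 42.08225593 -21.4654529 ]
 [ 49.76994307  27.73820045]
 [ 52.90227821 -22.73965269]] 169 [[ 33.02651775 -77.9230021 ]
 [ 32.62389411  76.60299303]]
vials [[509.33865252 171.18998892  78.        ]
 [388.39418124 438.94930653  78.        ]] bottle cap [[657.37260369 242.89917835 116.        ]]
vials B [[ -88.45907017 -136.90886989]
 [ -54.07425964  154.87924177]] [[  75.35622852 -151.76842778]]
```

>>> {"api": "move_arm", "payload": {
  "dp": [
    [0,0,30],
    [0,0,40],
    [40,-15,25],
    [45,-17,0],
    [45,-17,0],
    [45,-17,0],
    [45,-17,0],
    [40,-17,0],
    [30,-12,0],
    [0,0,0]
  ],
  "rotation": [
    [0,0,0],
    [0,0,0.1],
    [0,0,0.14],
    [0,0,0.14],
    [0,0,0.14],
    [0,0,0.14],
    [0,0,0.14],
    [0,0,0.14],
    [0,0,0],
    [0,0,0]
  ],
  "hand": [0,0,0,0,0,0,0,0,0,0]
}}

```text
clock: 1.4
eef_pos: [502.4, 394.8, 299.4]
eef_rot: [-3.141, -0.001, -2.598]
wrist_force: [0.9, 0.2, 0.5]
finger_gap: 0.6
finger_force: 0.0
```

```bash
python3 - <<'E'
from cell import manip,camera
import cv2,pickle
s=manip.read_state();c=camera("wrist")
print(s["clock"],s["joints"].round(3),s["eef_pos"],s["eef_rot"],s["finger_gap"],s["wrist_force"])
pickle.dump((s,c),open("d1.pkl","wb"))
cv2.imwrite("pics/w1.png",cv2.resize(c["image"][:,:,::-1],(768,576),interpolation=cv2.INTER_CUBIC))
E
```

```text
1.4 [ 0.609  0.464  1.083 -0.     1.596 -1.506] [502.43860301 394.75165308 299.36332946] [-3.14136047e+00 -1.49655227e-03 -2.59798910e+00] 0.6497893641056495 [0.85155419 0.18939773 0.53309635]
```

View pics/w1.png

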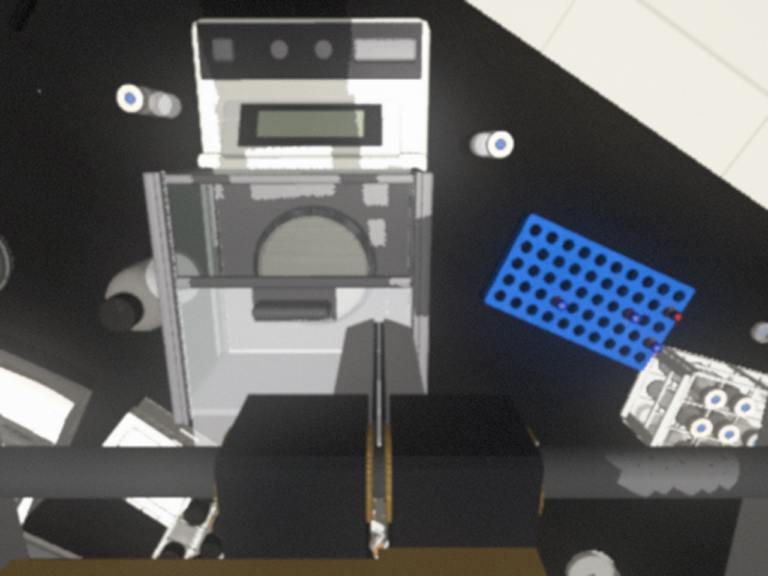

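The wrist view (scale 1.5) shows the square key at (223,49), round keys at (279,49) and (323,49), the tare bar at (385,49), the tab's top face centred near (294,311), and the door front bar at row 283.

```bash
python3 - <<'E'
from h import *;import pickle
s,c=pickle.load(open("d1.pkl","rb"));w=(s["eef_pos"],s["eef_rot"])
f=lambda p:np.array(p)/1.5-.17
K=cast(c,f([(385,49),(323,49),(279,49),(223,49)]),53,w)
B=[(-128,62),(-128,12),(-128,-24),(-128,-70)]
a,R,t,r=fit(B,K);print(a,t);print(K,r)
inv=lambda W:(W[:,:2]-t)@R
print("tab",inv(cast(c,f([(294,311),(294,303),(294,319),(252,311),(336,311)]),189,w)))
print("front",inv(cast(c,f([(147,175),(433,175)]),172,w)))
g=c["image"].mean(2)
print(g[185:225,190].astype(int)); print(g[20:45,256].astype(int)); print(g[33,225:290].astype(int))
print(g[33,130:165].astype(int),g[20:45,149].astype(int))
for b in[(80,0),(46,0),(-12,0),(-128,62),(-128,-70)]:print(b,R@b+t)
E
```

```text
0.5441429048128302 [512.30988835 335.90769849]
[[370.83968645 322.45906787  53.        ]
 [396.80375146 279.54859103  53.        ]
 [415.22676948 249.10110572  53.        ]
 [438.67053463 210.35589608  53.        ]] [[ 0.13939425 -0.23037509]
 [ 0.21921052 -0.36228642]
 [ 0.00556945 -0.00920456]
 [-0.36417423  0.60186607]]
tab [[ 48.17142575   2.96667189]
 [ 42.85371276   3.20921914]
 [ 53.53771513   2.72190901]
 [ 48.15979196 -23.55820239]
 [ 48.18306131  29.49559983]]
front [[-35.12656814 -87.33228919]
 [-35.09180481  90.21869196]]
[ 93 102 103 102 102  98  92  93 102 106 105 105 104 101  97  82  76  73
  74  79  86  96 104 111 108 103  98  95 119 164 198 206 207 208 208 206
 208 206 207 207]
[ 95  96  96  98 102 120 143 172 188 190 193 192 193 194 193 196 198 194
 182 158 118  95 101 108 110]
[ 58  59  61  60  59  60  59  60  71  88 103 129 158 185 193 194 192 193
 192 192 192 193 193 196 192 194 193 195 196 195 196 194 196 196 199 196
 195 196 195 196 195 195 193 197 197 194 195 195 194 194 188 167 134 109
 104 129 208 248 250 245 214 136  70  47  53]
[230 221 144  83  69  61  55  53  53  55  57  72  91  99 100 103 103 103
 103 102 104 106 106 102  88  75  60  58  53  54  54  53  55  53  52] [ 49  47  49  50  52  67  83  99 104 105 104 105 104 102 106 104 105 105
 100  91  78  69  62  59  61]
(80, 0) [580.75559317 377.32249646]
(46, 0) [551.66616862 359.72120732]
(-12, 0) [502.04303262 329.69547879]
(-128, 62) [370.7002922  322.68944296]
(-128, -70) [439.03470886 209.75403001]
```

>>> {"api": "move_arm", "payload": {
  "dp": [
    [28,-5,0],
    [28,-5,0],
    [26,-5,0],
    [0,0,-30],
    [0,0,-40],
    [0,0,-30],
    [0,0,-12],
    [0,0,-8],
    [0,0,0]
  ],
  "rotation": [
    [0,0,0],
    [0,0,0],
    [0,0,0],
    [0,0,0],
    [0,0,0],
    [0,0,0],
    [0,0,0],
    [0,0,0],
    [0,0,0]
  ],
  "hand": [0,0,0,0,0,0,0,0,0],
  "newtons": 10
}}

```text
clock: 2.58
eef_pos: [583.0, 381.2, 181.0]
eef_rot: [3.142, 0.001, -2.595]
wrist_force: [-0.6, 0.1, 0.4]
finger_gap: 0.3
finger_force: 0.0
```

```bash
python3 - <<'E'
from cell import manip,camera
import cv2,pickle
s=manip.read_state();c=camera("wrist")
print(s["clock"],s["joints"].round(3),s["eef_pos"],s["eef_rot"],s["finger_gap"],s["wrist_force"])
pickle.dump((s,c),open("d2.pkl","wb"))
cv2.imwrite("pics/w2.png",c["image"][:,:,::-1])
E
```

```text
2.575 [ 0.527  0.656  1.061  0.     1.424 -1.591] [582.96057954 381.18826155 181.03810978] [ 3.14158330e+00  6.32961009e-04 -2.59516286e+00] 0.25684404459171856 [-0.58471679  0.10889085  0.35095074]
```

View pics/w2.png

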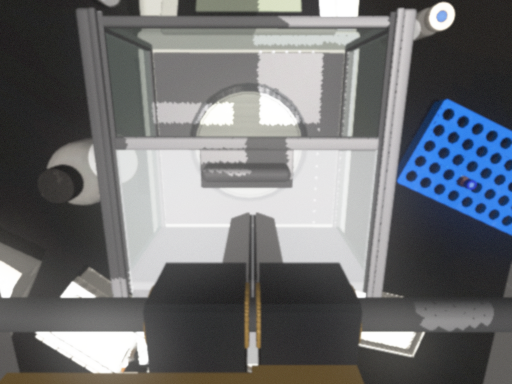

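The finger tip at (252,215) is behind the tab at (247,178) and clear of it. Next I lower it a little and push along balance -x.

>>> {"api": "move_arm", "payload": {
  "dp": [
    [0,0,-5],
    [-8.6,-5.2,0],
    [-6.0,-3.6,0],
    [-4.3,-2.6,0],
    [-4.3,-2.6,0],
    [-4.3,-2.6,0],
    [-4.3,-2.6,0],
    [-4.3,-2.6,0],
    [-4.3,-2.6,0],
    [0,0,0]
  ],
  "rotation": [
    [0,0,0],
    [0,0,0],
    [0,0,0],
    [0,0,0],
    [0,0,0],
    [0,0,0],
    [0,0,0],
    [0,0,0],
    [0,0,0],
    [0,0,0]
  ],
  "hand": [0,0,0,0,0,0,0,0,0,0]
}}

```text
clock: 3.88
eef_pos: [542.3, 356.3, 175.5]
eef_rot: [-3.142, -0.001, -2.595]
wrist_force: [0.3, -0.1, 0.7]
finger_gap: 0.4
finger_force: 0.0
```

>>> {"api": "move_arm", "payload": {
  "dp": [
    [-4.3,-2.6,0],
    [-4.3,-2.6,0],
    [-4.3,-2.6,0],
    [-4.3,-2.6,0],
    [-3.4,-2.1,0],
    [-2.6,-1.6,0],
    [0,0,0]
  ],
  "rotation": [
    [0,0,0],
    [0,0,0],
    [0,0,0],
    [0,0,0],
    [0,0,0],
    [0,0,0],
    [0,0,0]
  ],
  "hand": [0,0,0,0,0,0,0]
}}

```text
clock: 4.75
eef_pos: [519.2, 342.3, 175.5]
eef_rot: [3.142, -0.0, -2.595]
wrist_force: [0.8, 0.4, 0.5]
finger_gap: 0.7
finger_force: 0.0
```

```bash
python3 - <<'E'
from cell import manip,camera
import cv2,pickle
s=manip.read_state();c=camera("wrist")
print(s["clock"],s["eef_pos"],s["wrist_force"])
pickle.dump((s,c),open("d3.pkl","wb"))
cv2.imwrite("pics/w3.png",c["image"][:,:,::-1])
E
```

```text
4.75 [519.23497246 342.28452615 175.52175205] [0.81314936 0.44283615 0.48110065]
```

View pics/w3.png

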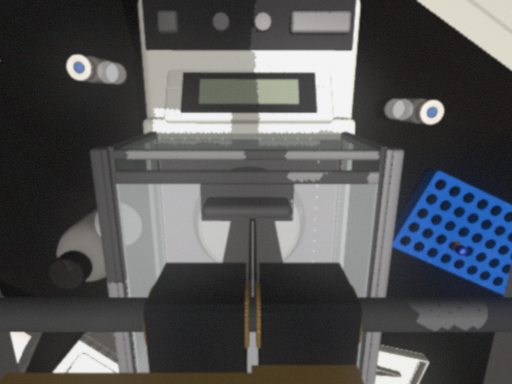

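The finger is on the tab at (247,208). The door bar at row 178 still has about 10 mm to go to the front bar at row 155.

>>> {"api": "move_arm", "payload": {
  "dp": [
    [-1.7,-1.0,0],
    [-1.7,-1.0,0],
    [-1.3,-0.8,0],
    [-0.9,-0.5,0],
    [0,0,0]
  ],
  "rotation": [
    [0,0,0],
    [0,0,0],
    [0,0,0],
    [0,0,0],
    [0,0,0]
  ],
  "hand": [0,0,0,0,0]
}}

```text
clock: 5.42
eef_pos: [513.7, 339.1, 175.4]
eef_rot: [3.142, -0.0, -2.595]
wrist_force: [0.6, -0.4, 0.4]
finger_gap: 0.9
finger_force: 0.1
```

>>> {"api": "move_arm", "payload": {
  "dp": [
    [-0.5,-0.3,0],
    [-0.5,-0.3,0],
    [0,0,0]
  ],
  "rotation": [
    [0,0,0],
    [0,0,0],
    [0,0,0]
  ],
  "hand": [0,0,0]
}}

```text
clock: 5.8
eef_pos: [512.8, 338.5, 175.4]
eef_rot: [3.142, -0.0, -2.595]
wrist_force: [0.9, 0.7, 0.1]
finger_gap: 0.1
finger_force: 0.4
```

>>> {"api": "move_arm", "payload": {
  "dp": [
    [-0.5,-0.3,0],
    [-0.5,-0.3,0],
    [0,0,0]
  ],
  "rotation": [
    [0,0,0],
    [0,0,0],
    [0,0,0]
  ],
  "hand": [0,0,0]
}}

```text
clock: 6.18
eef_pos: [512.3, 338.2, 175.5]
eef_rot: [3.142, 0.002, -2.595]
wrist_force: [4.5, 3.3, -2.2]
finger_gap: 0.7
finger_force: 3.2
```

>>> {"api": "move_arm", "payload": {
  "dp": [
    [-0.5,-0.3,0],
    [0,0,0]
  ],
  "rotation": [
    [0,0,0],
    [0,0,0]
  ],
  "hand": [0,0]
}}

```text
clock: 6.42
eef_pos: [512.2, 338.1, 175.5]
eef_rot: [3.142, 0.003, -2.595]
wrist_force: [9.0, 6.2, -4.3]
finger_gap: 0.9
finger_force: 5.3
```

>>> {"api": "move_arm", "payload": {
  "dp": [
    [-0.5,-0.3,0],
    [0,0,0]
  ],
  "rotation": [
    [0,0,0],
    [0,0,0]
  ],
  "hand": [0,0]
}}

```text
clock: 6.68
eef_pos: [512.1, 338.1, 175.5]
eef_rot: [3.142, 0.004, -2.595]
wrist_force: [12.1, 8.6, -4.8]
finger_gap: 0.8
finger_force: 7.5
```

The door is on its stop. I back off, rise and look.

>>> {"api": "move_arm", "payload": {
  "dp": [
    [2.0,1.2,0],
    [6,3.6,0],
    [0,0,25],
    [0,0,40],
    [0,0,40],
    [0,0,20],
    [0,0,0]
  ],
  "rotation": [
    [0,0,0],
    [0,0,0],
    [0,0,0],
    [0,0,0],
    [0,0,0],
    [0,0,0],
    [0,0,0]
  ],
  "hand": [0,0,0,0,0,0,0]
}}

```text
clock: 7.55
eef_pos: [519.2, 342.3, 301.6]
eef_rot: [-3.142, 0.002, -2.595]
wrist_force: [-0.2, -0.2, -0.6]
finger_gap: 0.9
finger_force: 0.0
```

```bash
python3 - <<'E'
from cell import manip,camera
import cv2,pickle
s=manip.read_state();c=camera("wrist")
print(s["clock"],s["eef_pos"],s["eef_rot"],s["wrist_force"])
pickle.dump((s,c),open("d4.pkl","wb"))
cv2.imwrite("pics/w4.png",cv2.resize(c["image"][:,:,::-1],(768,576),interpolation=cv2.INTER_CUBIC))
E
```

```text
7.55 [519.19894954 342.33928527 301.63289521] [-3.14154962e+00  2.20083393e-03 -2.59533342e+00] [-0.15194997 -0.17539541 -0.58185411]
```

View pics/w4.png

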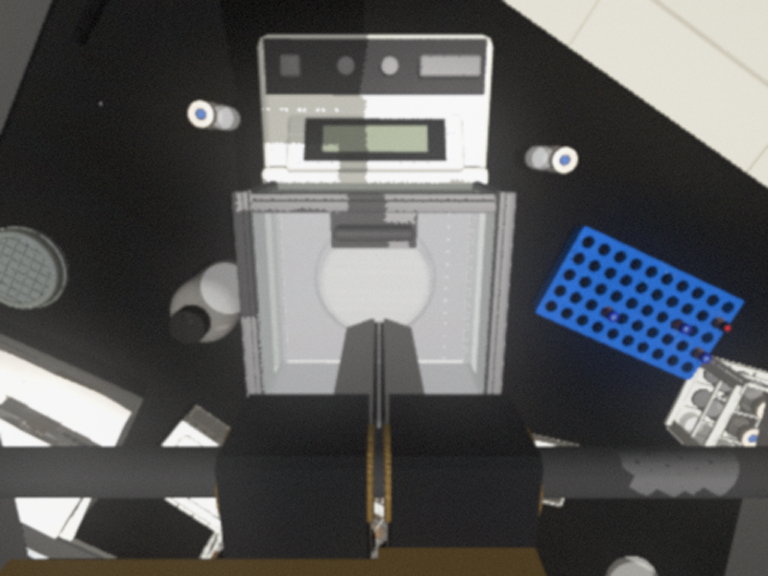

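The door bar now lies against the front bar at row 202, so the shield is shut. The keys are at (290,65), (345,65), (390,65) and (449,65).

```bash
python3 - <<'E'
from h import *;import pickle
s,c=pickle.load(open("d4.pkl","rb"));w=(s["eef_pos"],s["eef_rot"])
f=lambda p:np.array(p)/1.5-.17
K=cast(c,f([(449,65.5),(390,65),(345,65),(290,65.5)]),53,w)
a,R,t,r=fit([(-128,62),(-128,12),(-128,-24),(-128,-70)],K);print(a,t,r)
inv=lambda W:(W[:,:2]-t)@R
print("tab",inv(cast(c,f([(374,239)]),189,w)),"corner",inv(cast(c,f([(236,193),(516,193)]),172,w)))
for b in[(-128,62),(-128,-70)]:print(b,R@b+t,R@b+t-s["eef_pos"][:2])
E
```

```text
0.5467160843000699 [512.47881828 335.75353287] [[ 0.71177369 -0.81486227]
 [-0.47551626  0.41346863]
 [-0.03314973 -0.30752598]
 [-0.2031077   0.70891962]]
tab [[-10.01720288   0.29788673]] corner [[-36.21372085 -86.85907341]
 [-36.18434412  89.89024059]]
(-128, 62) [370.90370386 322.1709346 ] [-148.29524569  -20.16835067]
(-128, -70) [439.52849705 209.41173205] [ -79.67045249 -132.92755321]
```

>>> {"api": "move_arm", "payload": {
  "dp": [
    [-40,-6,0],
    [-44,-6,0],
    [-44,-6,0],
    [-20,-2,0],
    [0,0,-50],
    [0,0,-60],
    [0,0,-60],
    [0,0,-40],
    [0,0,-20],
    [0,0,0]
  ],
  "rotation": [
    [0,0,0],
    [0,0,0],
    [0,0,0],
    [0,0,0],
    [0,0,0],
    [0,0,0],
    [0,0,0],
    [0,0,0],
    [0,0,0],
    [0,0,0]
  ],
  "hand": [0,0,0,0,0,0,0,0,0,0]
}}

```text
clock: 8.85
eef_pos: [369.6, 321.2, 68.3]
eef_rot: [-3.141, -0.005, -2.595]
wrist_force: [0.1, -0.5, -0.1]
finger_gap: 0.6
finger_force: 0.0
```

```bash
python3 - <<'E'
from cell import manip,camera
import cv2,pickle
s=manip.read_state();c=camera("wrist")
print(s["clock"],s["joints"].round(2),s["eef_pos"],s["eef_rot"],s["wrist_force"])
cv2.imwrite("pics/w5.png",c["image"][:,:,::-1])
E
```

```text
8.85 [ 0.64  0.34  1.82  0.    0.99 -1.48] [369.60035247 321.18556033  68.34614907] [-3.14115973 -0.00457906 -2.59540921] [ 0.14142311 -0.51829798 -0.09353992]
```

View pics/w5.png

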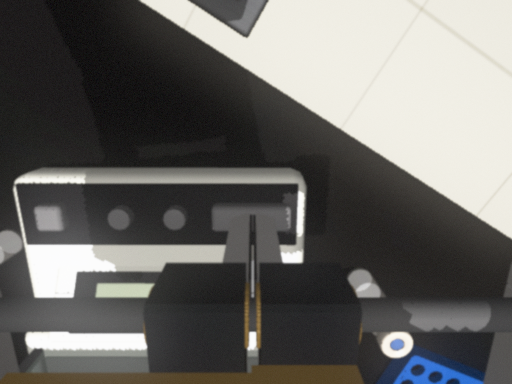

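The fingertip at (252,216) is centred over the tare bar. Next comes a slow descent.

>>> {"api": "move_arm", "payload": {
  "dp": [
    [1.3,1,-5],
    [0,0,-5],
    [0,0,-2.5],
    [0,0,0]
  ],
  "rotation": [
    [0,0,0],
    [0,0,0],
    [0,0,0],
    [0,0,0]
  ],
  "hand": [0,0,0,0]
}}

```text
clock: 9.4
eef_pos: [372.1, 323.1, 57.9]
eef_rot: [-3.142, -0.0, -2.595]
wrist_force: [0.3, -0.4, -0.5]
finger_gap: 0.3
finger_force: 0.0
```

>>> {"api": "move_arm", "payload": {
  "dp": [
    [0,0,-1.5],
    [0,0,-1.5],
    [0,0,0]
  ],
  "rotation": [
    [0,0,0],
    [0,0,0],
    [0,0,0]
  ],
  "hand": [0,0,0]
}}

```text
clock: 9.78
eef_pos: [372.1, 323.1, 54.9]
eef_rot: [-3.142, -0.0, -2.595]
wrist_force: [-0.7, -0.3, 0.4]
finger_gap: 0.6
finger_force: 0.0
```

>>> {"api": "move_arm", "payload": {
  "dp": [
    [0,0,-1.5],
    [0,0,-1.5],
    [0,0,-1],
    [0,0,0]
  ],
  "rotation": [
    [0,0,0],
    [0,0,0],
    [0,0,0],
    [0,0,0]
  ],
  "hand": [0,0,0,0]
}}

```text
clock: 10.28
eef_pos: [372.2, 323.1, 51.0]
eef_rot: [3.142, 0.0, -2.595]
wrist_force: [-1.4, -0.4, 2.6]
finger_gap: 0.9
finger_force: 1.5
```

>>> {"api": "move_arm", "payload": {
  "dp": [
    [0,0,-1.0],
    [0,0,-0.5],
    [0,0,0]
  ],
  "rotation": [
    [0,0,0],
    [0,0,0],
    [0,0,0]
  ],
  "hand": [0,0,0]
}}

```text
clock: 10.65
eef_pos: [372.2, 323.1, 49.5]
eef_rot: [3.142, 0.0, -2.595]
wrist_force: [-0.4, -0.5, 5.0]
finger_gap: 0.7
finger_force: 2.2
```

The tare bar is 3.5 mm down at about 5 N, past its tapping point. I lift and go over to the square key.

>>> {"api": "move_arm", "payload": {
  "dp": [
    [0,0,4],
    [0,0,20],
    [0,0,25],
    [22,-38,0],
    [23,-38,0],
    [22,-37.5,0],
    [0,0,-15],
    [0,0,-15],
    [0,0,-7],
    [0,0,0]
  ],
  "rotation": [
    [0,0,0],
    [0,0,0],
    [0,0,0],
    [0,0,0],
    [0,0,0],
    [0,0,0],
    [0,0,0],
    [0,0,0],
    [0,0,0],
    [0,0,0]
  ],
  "hand": [0,0,0,0,0,0,0,0,0,0]
}}

```text
clock: 11.9
eef_pos: [438.5, 210.1, 60.8]
eef_rot: [3.141, -0.001, -2.594]
wrist_force: [0.2, -0.1, 0.4]
finger_gap: 0.7
finger_force: 0.0
```

```bash
python3 - <<'E'
from cell import manip,camera
import cv2,pickle
s=manip.read_state();c=camera("wrist")
print(s["clock"],s["joints"].round(2),s["eef_pos"],s["eef_rot"],s["wrist_force"])
cv2.imwrite("pics/w6.png",c["image"][:,:,::-1])
E
```

```text
11.9 [ 0.37  0.34  1.84  0.    0.96 -1.75] [438.49356573 210.14729396  60.81191946] [ 3.14133696e+00 -1.29692051e-03 -2.59418527e+00] [ 0.21994189 -0.06117045  0.38292584]
```

View pics/w6.png

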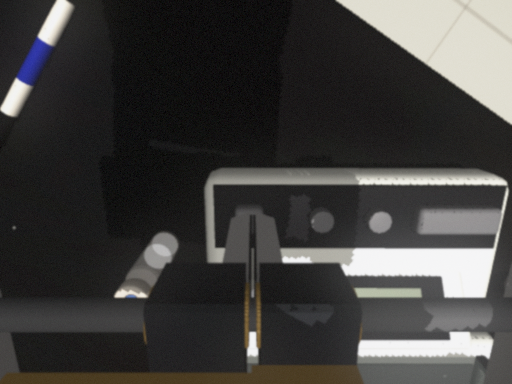

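The fingertip at (252,216) is over the square key, with the unit key well away at (321,221). I press the same way.

>>> {"api": "move_arm", "payload": {
  "dp": [
    [0.5,-0.5,-3],
    [0,0,-2.5],
    [0,0,-1.5],
    [0,0,-1.5],
    [0,0,-1],
    [0,0,0]
  ],
  "rotation": [
    [0,0,0],
    [0,0,0],
    [0,0,0],
    [0,0,0],
    [0,0,0],
    [0,0,0]
  ],
  "hand": [0,0,0,0,0,0]
}}

```text
clock: 12.7
eef_pos: [439.7, 209.1, 52.0]
eef_rot: [3.142, -0.0, -2.595]
wrist_force: [-0.5, -0.9, 2.4]
finger_gap: 0.6
finger_force: 1.1
```

>>> {"api": "move_arm", "payload": {
  "dp": [
    [0,0,-1],
    [0,0,-0.8],
    [0,0,0]
  ],
  "rotation": [
    [0,0,0],
    [0,0,0],
    [0,0,0]
  ],
  "hand": [0,0,0]
}}

```text
clock: 13.08
eef_pos: [439.7, 209.1, 50.2]
eef_rot: [-3.142, 0.0, -2.595]
wrist_force: [-1.1, -0.7, 3.7]
finger_gap: 0.3
finger_force: 1.9
```

>>> {"api": "move_arm", "payload": {
  "dp": [
    [0,0,-0.8],
    [0,0,0]
  ],
  "rotation": [
    [0,0,0],
    [0,0,0]
  ],
  "hand": [0,0]
}}

```text
clock: 13.32
eef_pos: [439.7, 209.1, 49.4]
eef_rot: [-3.142, 0.0, -2.595]
wrist_force: [-1.6, -0.9, 4.7]
finger_gap: 0.8
finger_force: 2.2
```

>>> {"api": "move_arm", "payload": {
  "dp": [
    [0,0,4],
    [0,0,20],
    [0,0,40],
    [0,0,50],
    [0,0,50],
    [0,0,50],
    [0,0,30],
    [0,0,0],
    [0,0,0]
  ],
  "rotation": [
    [0,0,0],
    [0,0,0],
    [0,0,0],
    [0,0,0],
    [0,0,0],
    [0,0,0],
    [0,0,0],
    [0,0,0],
    [0,0,0]
  ],
  "hand": [0,0,0,0,0,0,0,0,0]
}}

```text
clock: 14.45
eef_pos: [439.3, 209.0, 292.2]
eef_rot: [3.141, -0.002, -2.595]
wrist_force: [0.1, -0.7, -0.5]
finger_gap: 0.4
finger_force: 0.0
```

```bash
python3 - <<'E'
from cell import manip,camera
import cv2
s=manip.read_state();c=camera("wrist")
print(s["clock"],s["eef_pos"],s["wrist_force"])
cv2.imwrite("pics/w7.png",c["image"][:,:,::-1])
E
```

```text
14.45 [439.28197342 208.99432833 292.18096114] [ 0.11893656 -0.68964332 -0.49931341]
```

View pics/w7.png

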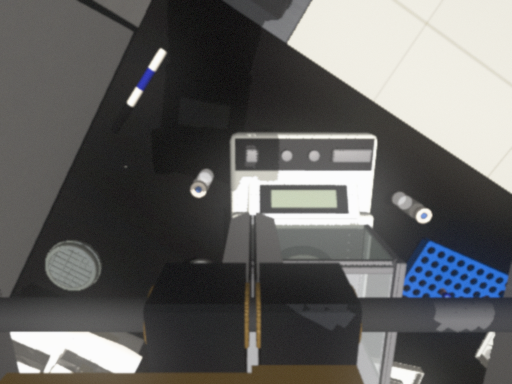

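The keys at (251,156) and (350,156) are up, the vials at (202,182) and (412,208) still stand, the shield is shut and the hand is clear.

```bash
python3 -c "
from cell import manip
print(manip.sign_off())"
```

```text
the job is handed in; nothing more can be done
None
```

I pushed the shield shut to its stop (about 15 N at the stop), then tapped the tare bar and after it the square key, each about 3.5 mm down at about 5 N. The last picture shows no shift of the balance or the things round it and the hand is clear; the job was handed in at about 14.5 s.

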